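# Move a parts bin from the hanging rail to the turntable

## Robot

A 7-joint arm with a two-finger parallel gripper is mounted at the origin on the work surface. World frame = base frame: x ahead of the robot, y to its left, z up, the work surface at z = 0. Lengths are in m, angles in rad, forces in N, time in s.
With the tool pointing down it reaches from about 0.35 to 0.775 m from the base axis. Payload 3.1 kg.
Tool frame: the origin (TCP) lies on the centre line of the jaws, within the pads' length; the fingertips stand 25 mm ahead of it and the grasp point (between the pads) lies 6 mm ahead of it; z points along the fingers, y is the line along which they close (so a half turn about z gives the same grasp; the last joint's range is limited). The gripper opens to 85 mm and grips with 20 to 120 N. Pads are 22 mm wide; open, the fingers measure 114 mm over their backs; the gripper's body (76 mm by 85 mm) begins 54 mm behind the grasp point. The pads swing forward as they close: fully open they stand 13 mm farther back than shut.
Start: joints at [1.131, 0.311, 0.014, 1.512, -0.004, 1.319, -0.027], TCP at [0.213, -0.507, 0.256] pointing down, gripper open.
Joint ranges: [-2.7, 2.7], [-0.3, 1.91], [-1.27, 1.3], [0.12, 2.57], [-1.44, 4.58], [0.2, 2.03], [-3.05, 3.05]. Speed limits (rad/s): [2.79, 2.79, 3.14, 3.14, 3.14, 3.14, 3.14].

## Interface

Orientations are given as a 3x3 rotation matrix whose columns are the frame's x, y, z axes.
In Python, from rig import * gives the robot as it stands. The module is installed in compiled form; this text tells all that it offers.
- The arm moves only by the tool step_arm, never from a script. Its argument "targets" is a list that holds one entry, the list of rows, each a list of 5 numbers: the shift along the tool's x, y, z in cm, then the turn about the tool's z in rad, then the closure, from -1 (fully open) to 1 (shut). A call has exactly 8 rows; each row is the pose to reach, as a shift and turn from the pose commanded when the call began, along the tool's axes at that moment; what a row does not reach only later rows make up. A row lasts 1/12 s, in which the tool goes at most 41.7 mm and 7.16 degrees, less where a joint would pass 70% of its speed; a pose out of reach is approached as far as the arm can. A call with a gripper value outside its range is refused whole. The fingers move at their own pace and stop on an object; "squeeze" is the grip in N (left out, the last holds). Time passes only in rows, so rows that repeat a pose let the fingers close, or fill a call up. It gives the time, the measured TCP pose, the force, the opening and the grip force at its end, in the units of the state.
- observe(): the state, without advancing time (a new reading comes with each control period).
- get_image(name): name is "side" or "top" or "wrist"; returns the picture (400x640x3 uint8, blue, green, red); there is no depth.
- calibration(name): a dict with "camera_matrix" (3x3 intrinsics, pixels), "R" (3x3) and "t" (3): a world point X has camera coordinates R X + t; the wrist camera has in their place "mount" (4x4, takes a point from camera to tool coordinates, whose origin is the TCP and whose axes are the flange's). Camera axes: x right, y down, z forward; pixel columns grow to the right and rows downward; lengths in m; the calibration is good to about 2 mm. A picture is of the moment at which its call begins: read the wrist's pose just before it. calibration takes no time and is no camera call.
- sign_off(): hands the job in; it is judged then, once.
The state is a dict: "time_s": time; "qpos": joint angles; "joint_vel": joint speeds; "joint_efforts": joint torques, N m; "position": TCP position; "tool_rot": TCP orientation; "wrist_force": force on the tool from outside, world axes, zero at the start; "moment": the same for the moment, N m; "grip_width": finger opening in m; "finger_force": force on a finger pad.
Only numpy, scipy, OpenCV 4.12 (cv2) and the standard library are available. Lean on these libraries where they do the work, as an engineer would, in place of code of your own. Each camera call takes 0.05 s, during which the arm holds its last target. There are 200 camera calls.

## Task

Lift the long shallow parts bin up off the hanging rail and set it down into the rectangular pocket of the plywood turntable, its low open front facing outwards, away from the turntable's centre. Then turn the turntable counter-clockwise (seen from above) until it is home against its stop. Do not drop or tip the bin, and leave the two deep bins, the glue bottle and the cutters alone.

Things in the scene. Friction and masses are not known exactly. Their poses are not given: they have to be found in the camera images.
- rail: Fixed stand: flat level aluminium bar, 370 mm long (its y), 6 mm thick, 45 mm high, top edge 160 mm above the table, on two dark steel posts at its ends with low feet 110 mm long. Origin on the table below the bar's middle. Three bins hang about 120 mm apart on its -x side, which faces the robot; any bin may be in any place.
- bin: The bin to move: grey plastic, open, 60 mm wide (y), 80 long (x -80 to 0), 60 high (z -54 to +6), longest front to back and shallowest of the three; 0.1 to 0.2 kg. Origin: outer face of the back wall, mid-width, underside of the lip. -x is its front, z up. Front wall 30 mm high; side walls full height but for the foremost 14 mm. Grip from above across its width near x = -40.
- bin_lip (a point): Lower edge of the bin's hanging lip, (10, 0, -14) mm in the bin's frame. The lip, 50 mm wide, runs 11.5 mm back over the bar's top edge and drops 14 mm behind the bar with 2.5 mm play: it must rise 14 mm to come free. So hung, the bin leans up to 4 degrees.
- bin_base (a point): Centre of the bin's underside: (-40, 0, -54) mm in the bin's frame, same axes.
- bin_front (a point): Middle of the front edge of the bin's underside: (-80, 0, -54) mm in the bin's frame, same axes.
- deep_bin_a: Bystander: grey bin hung on the rail in the same way, 60 mm wide, 55 mm long, 95 mm high; same origin and axes as the shallow bin.
- deep_bin_b: Bystander: second bin exactly like deep_bin_a.
- base: Fixed round black base of the turntable, 200 mm across. Origin on the table, on the vertical turning axis. A foot with an upright steel stop pin, 12 mm across and 40 mm high, stands 136 mm from the axis.
- turntable (a joint): Turn of the turntable about its vertical axis, rad, growing counter-clockwise seen from above; 0 to 1.571, hard stops at both ends; home is 1.571, where the pocket faces the robot (base's -x). Stiff: about 0.2 N m of friction, stays where it is left.
- pocket (a point): Centre of the pocket's floor, 27 mm above the table, 60 mm from the turning axis, on the plywood disc (240 mm across, turns). Its -x points straight outwards from the axis, z up: the seated bin has the same axes. The pocket is a rectangle of fences 12 mm high, 4 mm thick, 88 mm (x) by 68 mm (y) inside.
- pocket_front (a point): On the pocket's floor, 40 mm further out (-x) than point pocket, where the bin's front edge comes to lie; same axes.
- peg_top (a point): Centre of the top of the turntable's upright aluminium turning peg, 16 mm across, 50 mm high above the disc (top 77 mm above the table), 85 mm from the axis, across from the pocket; turns with the disc. Two fixed steel dishes, 12 mm high and 56 mm across, stand on the disc on either side, centres 100 mm from the peg.
- glue: Bystander: white glue bottle, 36 mm across, 110 mm high, standing; origin at the centre of its underside.
- cutters: Bystander: side cutters with blue handles lying flat, 125 mm long, 12 mm thick; origin under their middle, jaws to +x.
Mind the look-alikes: they are no part of the job. Leave any purple look-alike of the bin alone.

How it is judged:
On the way, in this order (a step that is already met when the one before it is completed fails the run):
1. the gripper holds the bin, free of the rail and more than 50 mm from where it hung (contact force between the fingers and bin above 0.3 N and contact force between bin and rail below 0.05 N and distance of bin from where it was at the start of the episode above 0.05 m), for 0.1 s.
2. the bin is seated in the pocket, front outwards (horizontal distance between bin_base and pocket below 0.007 m and z of bin_base in the frame of pocket below 0.004 m and horizontal distance between bin_front and pocket_front below 0.012 m and angle between bin's own z axis and vertical below 0.08 rad), for 0.2 s.
3. the turntable, with the bin seated, is home against its stop (joint over 1.52 rad) (all of step 2 and value of joint turntable above 1.52 rad), for 0.2 s.
At the end, for the whole second after the job is handed in: Bin on the pocket's floor (height within 4 mm, sideways 7 mm, tilt under 0.08 rad), front outwards (front edge within 12 mm of its place), at rest; turntable at rest at home (over 1.52 rad); deep bins, bottle and cutters within 30 mm of where they were (all of step 3 and velocity of joint turntable between -0.02 and 0.02 rad/s and linear speed of bin below 0.01 m/s and distance of each of deep_bin_a, deep_bin_b, glue, cutters from where it was at the start of the episode below 0.03 m); the robot touches nothing.
It fails at once if the bin is tipped by more than 0.6 rad (angle between bin's own z axis and vertical above 0.6 rad).
It fails at once if the bin is dropped (falls faster than 0.5 m/s out of the fingers) (linear speed of bin above 0.5 m/s and contact force between the fingers and bin below 0.05 N).
It fails at once if a deep bin, the bottle or the cutters are moved by more than 30 mm (distance of any of deep_bin_a, deep_bin_b, glue, cutters from where it was at the start of the episode above 0.03 m).
It also fails if it takes over 54 s, if anything falls off the work surface, if the arm or the gripper's body presses on something with over 40 N, if the wrist force passes 120 N, or if a joint passes its speed limit or range.

## Working session

There is one attempt and no reset: what is moved stays moved. The work goes in short steps, Python scripts to look and compute and a tool call to move; the robot and the scene stay as the last step left them, time stands still between calls to the robot, and variables do not carry over. Pictures are saved under pics/ and viewed, at most 10 in all, crops included, and the job is handed in when it is done.

Besides the shell and the picture viewer there is one more tool, called after "Call:" as a command line: name --argument value ..., lists and objects as JSON in quotes. step_arm: Moves the arm, as the interface text tells. Its arguments: {"type":"object","properties":{"targets":{"type":"array"},"squeeze":{"type":"number"}},"required":["targets"]}

```bash
mkdir -p pics; ls; python3 - <<'E'
from rig import *
import cv2,numpy as np
np.set_printoptions(precision=4,suppress=True)
s=observe();print(s['time_s'],s['position'],s['tool_rot'],s['grip_width'])
for n in ['side','top']:
    cv2.imwrite(f'pics/{n}0.png',get_image(n));c=calibration(n);print(n,c)
print(calibration('wrist'))
E
```

```text
pics
0.0 [ 0.2128 -0.5064  0.2552] [[ 0.9219  0.3874 -0.001 ]
 [ 0.3874 -0.9219  0.0022]
 [-0.0001 -0.0024 -1.    ]] 0.08535452143979566
side {'camera_matrix': array([[479.8262,   0.    , 325.7208],
       [  0.    , 479.8262, 194.2445],
       [  0.    ,   0.    ,   1.    ]]), 'R': array([[-0.9659, -0.2587, -0.0047],
       [-0.1735,  0.6611, -0.73  ],
       [ 0.192 , -0.7043, -0.6834]]), 't': array([0.5605, 0.1798, 1.1057])}
top {'camera_matrix': array([[458.9776,   0.    , 324.1862],
       [  0.    , 458.9776, 204.3789],
       [  0.    ,   0.    ,   1.    ]]), 'R': array([[-0.0492, -0.9988, -0.0038],
       [-0.9773,  0.0489, -0.2061],
       [ 0.2061, -0.0064, -0.9785]]), 't': array([0.0497, 0.5871, 1.1654])}
{'camera_matrix': array([[294.3468,   0.    , 320.2381],
       [  0.    , 294.3468, 197.3345],
       [  0.    ,   0.    ,   1.    ]]), 'mount': array([[ 0.001 , -0.9612, -0.2759,  0.0702],
       [ 1.    ,  0.001 ,  0.0002, -0.0003],
       [ 0.0001, -0.2759,  0.9612, -0.1174],
       [ 0.    ,  0.    ,  0.    ,  1.    ]])}
```

View pics/side0.png

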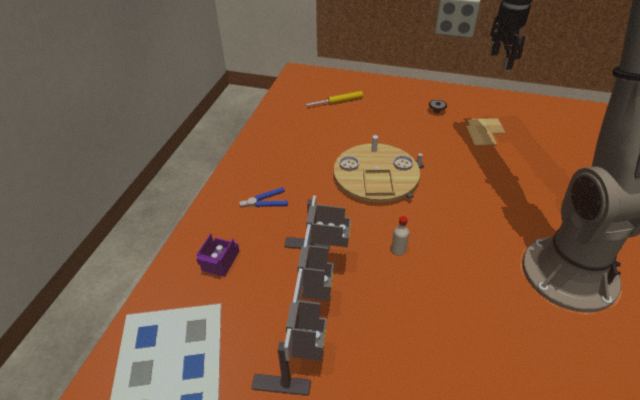

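View pics/top0.png

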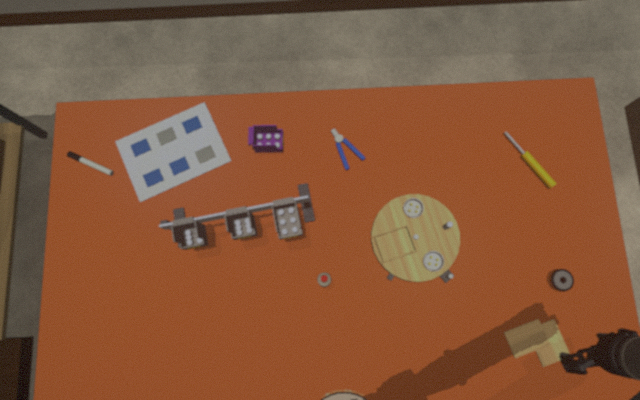

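The side and top views show the rail with three bins. The shallow one is at the turntable end (top ≈ (289,218)). The turntable is at about (416,238) in the top view, with its pocket facing +y (395,244) and the peg at (448,226). The glue bottle is at (324,280). I'll zoom in next.

```bash
python3 - <<'E'
import cv2
t=cv2.imread('pics/top0.png');s=cv2.imread('pics/side0.png')
def crop(im,x0,y0,w,h,k): 
    return cv2.resize(im[y0:y0+h,x0:x0+w],None,fx=k,fy=k,interpolation=cv2.INTER_CUBIC)
cv2.imwrite('pics/tc1.png',crop(t,365,185,100,100,6))
cv2.imwrite('pics/tc2.png',crop(t,155,175,165,80,4.8))
cv2.imwrite('pics/sc1.png',crop(s,230,130,200,150,4))
E
```

```text
(no output)
```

View pics/tc1.png

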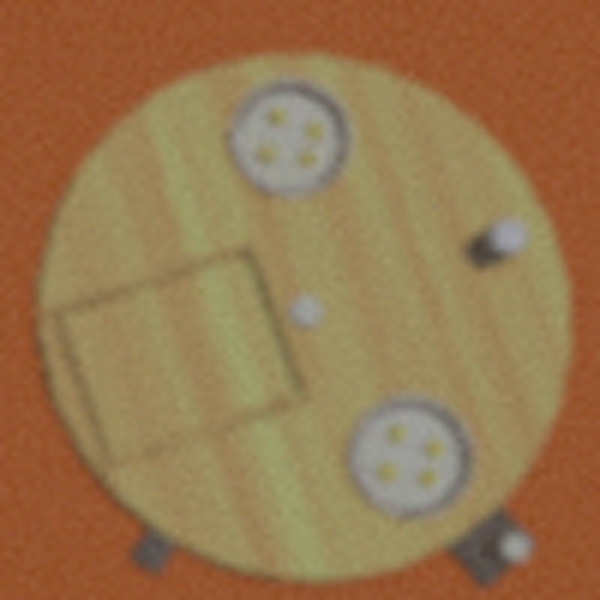

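View pics/tc2.png

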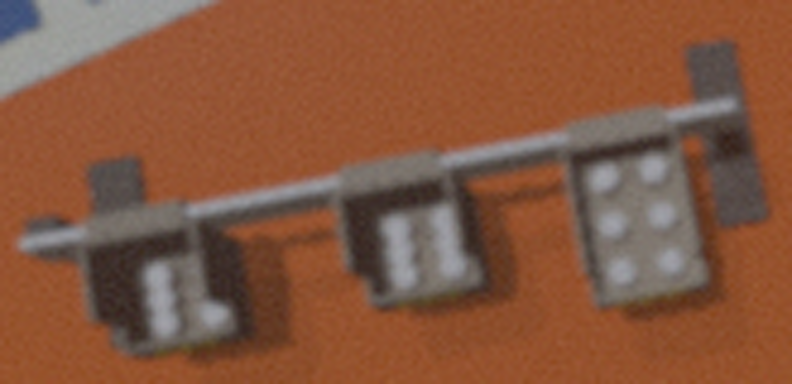

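View pics/sc1.png

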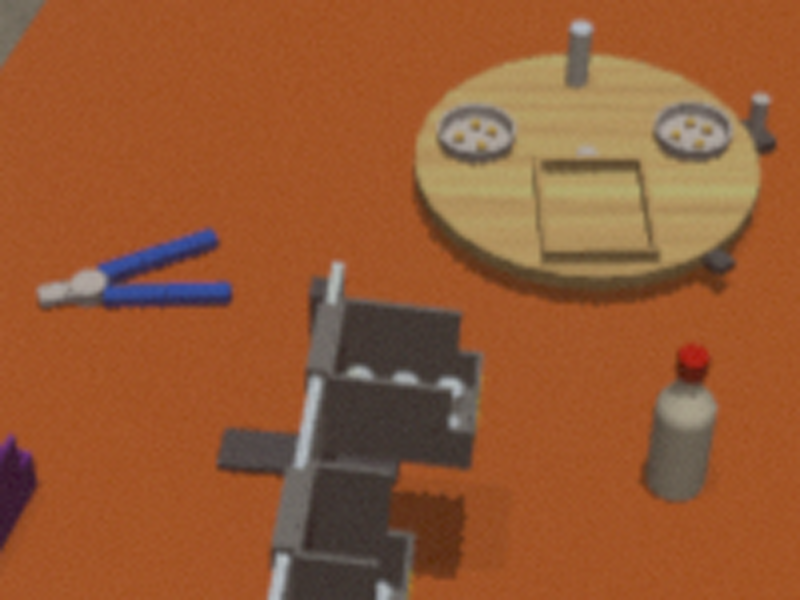

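Crop findings:
- **Turntable (top):** axis cap at (305,310), peg top at (509,237), pocket outline (62,316), (250,252), (303,393), (110,463).
- **Shallow bin:** right-hand one, with lip (566,125)–(668,106) and front edge (598,306)–(708,285).

Next I'll fit the poses to both cameras.

```bash
cat > h.py <<'E'
from rig import *
import cv2,numpy as np
from scipy.optimize import least_squares
from scipy.spatial.transform import Rotation as Ro
np.set_printoptions(precision=4,suppress=True)
def proj(n,X,st=None):
    c=calibration(n);X=np.atleast_2d(X)
    if n=='wrist':
        M=c['mount'];Xt=(X-st['position'])@np.array(st['tool_rot']);P=(Xt-M[:3,3])@M[:3,:3]
    else: P=X@c['R'].T+c['t']
    p=P@c['camera_matrix'].T
    return p[:,:2]/p[:,2:]
def cp(p,x0,y0,k): return (np.array(p,float)+.5)/k-.5+[x0,y0]
def place(v,L): # v: x,y,z,yaw,pitch
    return Ro.from_euler('ZY',[v[3],v[4]]).apply(L)+v[:3]
E
cat > fit.py <<'E'
from h import *
# turntable: cx,cy,yaw(frame of pocket: -x outward)
def tt(v): 
    cx,cy,a=v[:3]; hx,hy=v[3:5]
    L=np.array([[0,0,.03],[.085,0,.077],[-.06-hx,hy,.039],[-.06-hx,-hy,.039],[-.06+hx,-hy,.039],[-.06+hx,hy,.039]])
    return Ro.from_euler('z',a).apply(L)+[cx,cy,0]
# top crop: which corner: outward = left; y of pocket frame
T=cp([(305,310),(509,237),(62,316),(110,463),(303,393),(250,252)],365,185,6)
S=cp([(587,151),(581,28),(656,255),(640,163),(541,163),(545,255)],230,130,4)
def f(v):
    X=tt(v); r1=proj('top',X)-T
    r2=proj('side',X[:2])-S[:2]
    return np.r_[r1.ravel(),r2.ravel()]
for a0 in(-1.2,):
    s=least_squares(f,[.55,-.25,a0,.046,.036],loss='soft_l1')
    print('tt',s.x);print(f(s.x).reshape(-1,2))
    rim=[[s.x[0]+.12*np.cos(q),s.x[1]+.12*np.sin(q),.027] for q in np.arange(0,6.3,np.pi/2)]
    print(((proj('top',rim)-[365,185])*6).round())
    print('sidecorners',((proj('side',tt(s.x))-[230,130])*4).round())
c=calibration('top')
# bin
BT=cp([(566,125),(668,106),(598,306),(708,285)],155,175,4.8)
LT=np.array([[11.5,25,6],[11.5,-25,6],[-80,30,-24],[-80,-30,-24]])/1e3
BS=cp([(455,388),(470,467),(461,315),(481,352)],230,130,4)
LS=np.array([[-66,30,6],[-80,30,-54],[-66,-30,6],[-80,-30,-24]])/1e3
def g(v): 
    w=[v[0],v[1],.16,v[2],v[3]]
    return np.r_[(proj('top',place(w,LT))-BT).ravel(),(proj('side',place(w,LS))-BS).ravel()]
s=least_squares(g,[.6,.1,0,0],loss='soft_l1');print('bin',s.x);print(g(s.x).reshape(-1,2))
RT=cp([(20,243),(737,104)],155,175,4.8)
def h(v): return (proj('top',Ro.from_euler('z',v[2]).apply([[0,.185,.16],[0,-.185,.16]])+[v[0],v[1],0])-RT).ravel()
s=least_squares(h,[.6,.2,0]);print('rail',s.x,s.fun)
def k(v): return (proj('top',[[v[0],v[1],.11]])-[[324,279.5]]).ravel()
print('glue',least_squares(k,[.5,0]).x)
E
python3 fit.py
```

```text
tt [ 0.4932 -0.2208 -1.2933  0.0454  0.0337]
[[-0.165   0.7378]
 [-0.3126  0.0529]
 [-0.2954 -0.0032]
 [ 0.4167 -0.5798]
 [ 0.2354  0.1004]
 [ 0.0539 -0.0953]
 [ 0.0286  0.396 ]
 [-0.1325 -0.7433]]
[[277.  54.]
 [ 35. 326.]
 [325. 582.]
 [565. 300.]
 [277.  54.]]
sidecorners [[586. 151.]
 [579.  24.]
 [550. 245.]
 [653. 244.]
 [638. 154.]
 [539. 155.]]
bin [ 0.5747  0.1199  0.151  -0.097 ]
[[ 0.2476  0.165 ]
 [-0.8845  0.137 ]
 [-0.3848  0.1382]
 [ 0.4016 -0.2597]
 [-0.2119  0.3786]
 [-0.7822  0.2448]
 [ 0.6206 -1.5801]
 [ 0.2715 -0.3887]]
rail [0.5634 0.2427 0.1465] [ 0.0016 -0.0002 -0.0017  0.0003]
glue [0.3885 0.0307]
```

```bash
cat >> h.py <<'E'
def plan(pos,yaw,start=None,n=8):
    """total shift (cm, tool axes) and turn to reach pos/yaw, split into calls"""
    s=observe(); R=np.array(s['tool_rot']); p=np.array(s['position']); y0=np.arctan2(R[1,0],R[0,0])
    dy=yaw-y0; d=np.array(pos)-p
    k=int(np.ceil(max(np.linalg.norm(d)/.0417,abs(dy)/.12,1)/8)); print('t',s['time_s'],'p',p,'yaw',y0,'w',s['grip_width'],'calls',k,'joints',s['qpos'])
    for i in range(k):
        y=y0+dy*i/k; A=np.array([[np.cos(y),np.sin(y),0],[np.sin(y),-np.cos(y),0],[0,0,-1]])
        print('call',i,'end:',np.round(A.T@d/k*100,2),'turn',round(-dy/k,3))
E
python3 - <<'E'
from h import *
plan([.535,.114,.255],.151+np.pi)
E
```

```text
t 0.1 p [ 0.2129 -0.5065  0.2553] yaw 0.3978999159039622 w 0.08551187960964429 calls 4 joints [ 1.1313  0.3117  0.014   1.5129 -0.0044  1.3192 -0.0272]
call 0 end: [ 13.44 -11.18   0.01] turn -0.724
call 1 end: [17.47  0.52  0.01] turn -0.724
call 2 end: [12.75 11.96  0.01] turn -0.724
call 3 end: [ 1.64 17.4   0.01] turn -0.724
```

Call:
step_arm --targets '[[[1.68, -1.4, 0, -0.09, -1], [3.36, -2.8, 0, -0.18, -1], [5.04, -4.2, 0, -0.27, -1], [6.72, -5.6, 0, -0.36, -1], [8.4, -7.0, 0, -0.45, -1], [10.1, -8.4, 0, -0.54, -1], [11.8, -9.8, 0, -0.63, -1], [13.44, -11.2, 0, -0.724, -1]]]'

```text
time_s: 0.77
position: [0.2938, -0.3503, 0.2558]
tool_rot: [[0.43, 0.903, -0.001], [0.903, -0.43, 0.001], [0.0, -0.001, -1.0]]
wrist_force: [1.3, -0.7, 0.8]
grip_width: 0.0853
finger_force: 0.0
```

Call:
step_arm --targets '[[[2.2, 0.07, 0, -0.09, -1], [4.4, 0.13, 0, -0.18, -1], [6.6, 0.2, 0, -0.27, -1], [8.7, 0.26, 0, -0.36, -1], [10.9, 0.33, 0, -0.45, -1], [13.1, 0.4, 0, -0.54, -1], [15.3, 0.46, 0, -0.63, -1], [17.5, 0.52, 0, -0.724, -1]]]'

```text
time_s: 1.43
position: [0.3742, -0.1952, 0.2559]
tool_rot: [[-0.276, 0.961, -0.001], [0.961, 0.276, 0.0], [0.0, -0.001, -1.0]]
wrist_force: [0.2, -0.9, 0.5]
grip_width: 0.0853
finger_force: 0.0
```

Call:
step_arm --targets '[[[1.6, 1.5, 0, -0.09, -1], [3.2, 3.0, 0, -0.18, -1], [4.8, 4.5, 0, -0.27, -1], [6.4, 6.0, 0, -0.36, -1], [8.0, 7.5, 0, -0.45, -1], [9.6, 9.0, 0, -0.54, -1], [11.2, 10.5, 0, -0.63, -1], [12.75, 12.0, 0, -0.724, -1]]]'

```text
time_s: 2.1
position: [0.4551, -0.04, 0.2559]
tool_rot: [[-0.843, 0.537, -0.001], [0.537, 0.843, -0.0], [0.001, -0.001, -1.0]]
wrist_force: [0.4, -0.7, -0.8]
grip_width: 0.0853
finger_force: 0.0
```

```bash
python3 - <<'E'
from h import *
plan([.535,.114,.255],.151-np.pi)
E
```

```text
t 2.1 p [ 0.4551 -0.04    0.2559] yaw 2.574416480148467 w 0.08525357286518373 calls 6 joints [ 0.5898  0.1632 -0.6112  1.7309  0.0976  1.2788  0.9603]
call 0 end: [0.26 2.88 0.02] turn 0.928
call 1 end: [2.46 1.52 0.02] turn 0.928
call 2 end: [ 2.69 -1.05  0.02] turn 0.928
call 3 end: [ 0.77 -2.79  0.02] turn 0.928
call 4 end: [-1.77 -2.29  0.02] turn 0.928
call 5 end: [-2.89  0.04  0.02] turn 0.928
```

Call:
step_arm --targets '[[[0.2, 2.2, 0, -0.1, -1], [0.4, 4.4, 0, -0.2, -1], [0.7, 6.9, 0, -0.3, -1], [0.9, 9.4, 0, -0.4, -1], [1.1, 12.0, 0, -0.5, -1], [1.3, 14.6, 0, -0.6, -1], [1.57, 17.3, 0, -0.718, -1], [1.57, 17.3, 0, -0.718, -1]]]'

```text
time_s: 2.77
position: [0.5358, 0.1194, 0.2557]
tool_rot: [[-0.988, -0.157, -0.0], [-0.157, 0.988, 0.006], [-0.001, 0.006, -1.0]]
wrist_force: [-0.7, 0.6, 0.3]
grip_width: 0.0855
finger_force: 0.0
```

```bash
python3 - <<'E'
from h import *
import json
s=observe(); im=get_image('wrist')
print(s['position'],s['tool_rot'],s['qpos'])
json.dump({k:np.array(s[k]).tolist() for k in('position','tool_rot')},open('w1.json','w'))
w=[.5747,.1199,.16,.151,-.07]
L=np.array([[11.5,25,6],[11.5,-25,6],[-66,30,6],[-66,-30,6],[-80,30,-24],[-80,-30,-24],[0,30,6],[0,-30,6]])/1e3
P=proj('wrist',place(w,L),s);print(P.round(1))
cv2.imwrite('pics/w1raw.png',im)
cv2.imwrite('pics/w1.png',cv2.resize(im[:,120:520],None,fx=1.5,fy=1.5))
E
```

```text
[0.5358 0.1194 0.2557] [[-0.9876 -0.1567 -0.0004]
 [-0.1567  0.9876  0.0064]
 [-0.0006  0.0064 -1.    ]] [ 0.3144  0.4084 -0.7822  1.4939  0.2844  1.3562  1.2417]
[[343.6 271.1]
 [279.9 270.9]
 [352.9 173. ]
 [270.7 172.5]
 [349.2 151.4]
 [276.  150.9]
 [350.3 257.4]
 [273.1 257.1]]
```

View pics/w1.png

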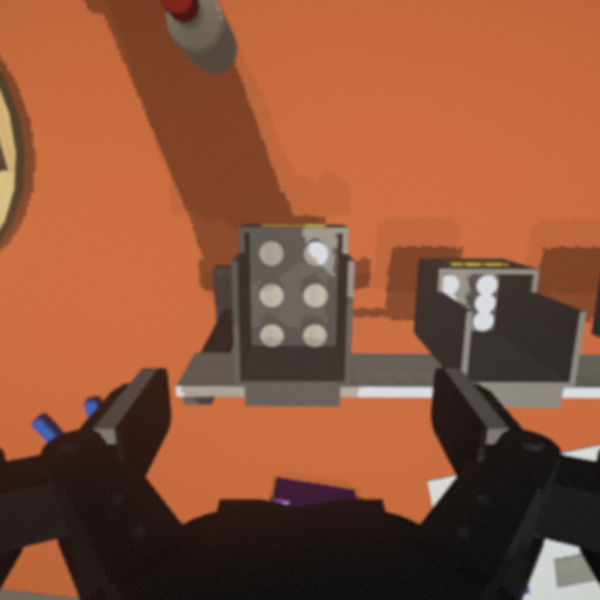

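The wrist view shows the shallow bin centred under the jaws: lip at (244–340, 404), front wall at row 228, edges parallel to the jaws and about 3 mm to the left. I'll correct that, descend and close.

Call:
step_arm --targets '[[[0.1, -0.3, 0.5, 0, -1], [0.1, -0.3, 1.5, 0, -1], [0.1, -0.3, 3.2, 0, -1], [0.1, -0.3, 5.0, 0, -1], [0.1, -0.3, 6.8, 0, -1], [0.1, -0.3, 8.6, 0, -1], [0.1, -0.3, 10.0, 0, -1], [0.1, -0.3, 10.6, 0, -1]]]' --squeeze 30

```text
time_s: 3.48
position: [0.5329, 0.1067, 0.1471]
tool_rot: [[-0.99, -0.142, -0.005], [-0.142, 0.99, -0.003], [0.006, -0.002, -1.0]]
wrist_force: [0.0, -0.6, 0.3]
grip_width: 0.0852
finger_force: 0.0
```

Call:
step_arm --targets '[[[0, 0, 0, 0, -0.5], [0, 0, 0, 0, -0.3], [0, 0, 0, 0, -0.1], [0, 0, 0, 0, 0.2], [0, 0, 0, 0, 0.5], [0, 0, 0, 0, 1], [0, 0, 0, 0, 1], [0, 0, 0, 0, 1]]]' --squeeze 30

```text
time_s: 4.15
position: [0.5345, 0.1105, 0.151]
tool_rot: [[-0.989, -0.146, -0.0], [-0.146, 0.989, 0.0], [0.0, 0.0, -1.0]]
wrist_force: [-5.7, 2.6, 4.5]
grip_width: 0.0596
finger_force: 38.4
```

Call:
step_arm --targets '[[[0, 0, -0.3, 0, 1], [0, 0, -0.8, 0, 1], [0, 0, -1.6, 0, 1], [0, 0, -2.6, 0, 1], [0, 0, -3.8, 0, 1], [0, 0, -5.0, 0, 1], [0, 0, -6.0, 0, 1], [0, 0, -6.0, 0, 1]]]'

```text
time_s: 4.82
position: [0.5378, 0.1107, 0.2141]
tool_rot: [[-0.989, -0.146, 0.009], [-0.146, 0.989, 0.002], [-0.009, 0.0, -1.0]]
wrist_force: [0.3, 0.9, -0.6]
grip_width: 0.0598
finger_force: 38.0
```

```bash
python3 - <<'E'
from h import *
tt=np.array([.4932,-.2208]);a=-1.2933
pc=tt+[-.06*np.cos(a),-.06*np.sin(a)];print(pc)
import json
s=observe();im=get_image('wrist');print(s['position'],s['tool_rot'],s['finger_force'])
cv2.imwrite('pics/w2.png',cv2.resize(im[:,120:520],None,fx=1.5,fy=1.5))
plan([pc[0],pc[1],.21],a+np.pi)
E
```

```text
[ 0.4768 -0.1631]
[0.5378 0.1107 0.2141] [[-0.9893 -0.1455  0.0087]
 [-0.1455  0.9894  0.0017]
 [-0.0088  0.0004 -1.    ]] 37.959789633750916
t 4.8667 p [0.5372 0.1104 0.2128] yaw -2.995603161264308 w 0.05962593694204352 calls 6 joints [ 0.3208  0.4315 -0.7654  1.5716  0.311   1.2571  1.2232]
call 0 end: [ 1.66 -4.36  0.05] turn -0.807
call 1 end: [ 4.3  -1.82  0.05] turn -0.807
call 2 end: [4.29 1.85 0.05] turn -0.807
call 3 end: [1.63 4.38 0.05] turn -0.807
call 4 end: [-2.04  4.2   0.05] turn -0.807
call 5 end: [-4.44  1.43  0.05] turn -0.807
```

View pics/w2.png

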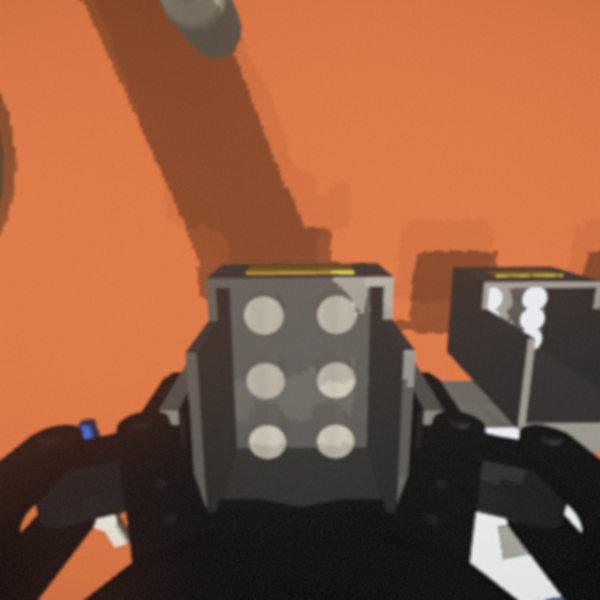

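The bin is held level and square between the pads: front wall at rows 266–280, cols 208–392; side-wall front corners at (188,354) and (414,350). I'll check its offset in the tool frame.

```bash
python3 - <<'E'
from h import *
c=calibration('wrist');M=c['mount']
L=np.array([[-66,30,6],[-66,-30,6],[-80,30,-24],[-80,-30,-24],[-80,30,-54],[-80,-30,-54],[-78,28,-24],[0,30,6]])/1e3
def pt(tx,tz,p,ty=0):
    B=Ro.from_euler('Y',p).apply(L)       # bin local, pitched
    T=B*[-1,1,-1]+[tx,ty,tz]
    P=(T-M[:3,3])@M[:3,:3];q=P@c['camera_matrix'].T;q=q[:,:2]/q[:,2:]
    return (q-[120,0]+.5)*1.5-.5
for a in [(-.04,-.01,0),(-.04,-.01,-.07),(-.043,-.01,-.07)]: print(a);print(pt(*a).round(0).tolist())
ob=np.array([[414,350],[188,354],[391,268],[208,268]])
for k in (2,4):
  f=lambda v:(pt(*v)[:k]-ob[:k]).ravel()
  if k==4:
    s=least_squares(f,[-.04,-.01,0,0]);print(s.x,s.fun.round(1))
  else:
    for p in (0,-.03,-.06): 
      s=least_squares(lambda v:(pt(v[0],v[1],p,v[2])[:2]-ob[:2]).ravel(),[-.04,-.01,0]);print(p,s.x,s.fun.round(1),pt(s.x[0],s.x[1],p,s.x[2]).round(0)[2:].tolist())
E
```

```text
(-0.04, -0.01, 0)
[[420.0, 354.0], [178.0, 353.0], [398.0, 272.0], [201.0, 271.0], [381.0, 254.0], [219.0, 253.0], [391.0, 278.0], [403.0, 565.0]]
(-0.04, -0.01, -0.07)
[[415.0, 345.0], [183.0, 345.0], [394.0, 274.0], [205.0, 273.0], [378.0, 261.0], [222.0, 261.0], [387.0, 280.0], [403.0, 563.0]]
(-0.043, -0.01, -0.07)
[[415.0, 356.0], [184.0, 356.0], [393.0, 283.0], [206.0, 283.0], [377.0, 269.0], [222.0, 269.0], [387.0, 289.0], [402.0, 572.0]]
0 [-0.0427 -0.0028  0.0005] [-0.   2.1  0.  -2.1] [[394.0, 275.0], [208.0, 275.0], [378.0, 257.0], [223.0, 257.0], [388.0, 281.0], [399.0, 551.0]]
-0.03 [-0.0428 -0.0048  0.0005] [-0.   2.1  0.  -2.1] [[394.0, 277.0], [208.0, 277.0], [378.0, 261.0], [224.0, 261.0], [387.0, 283.0], [400.0, 557.0]]
-0.06 [-0.0429 -0.0068  0.0005] [-0.   2.1  0.  -2.1] [[393.0, 280.0], [209.0, 280.0], [378.0, 266.0], [224.0, 266.0], [387.0, 286.0], [401.0, 562.0]]
[-0.0423  0.004   0.0854  0.0003] [-1.9  1.7  0.5 -2.5  3.   0.5 -1.2  0.3]
```

```bash
cat >> h.py <<'E'
def plan2(pos,yaw,k):
    s=observe(); R=np.array(s['tool_rot']); p=np.array(s['position']); y0=np.arctan2(R[1,0],R[0,0])
    dy=(yaw-y0+np.pi)%(2*np.pi)-np.pi; d=np.array(pos)-p
    print('t',s['time_s'],'p',p,'yaw',y0,'dyaw',dy)
    for i in range(k):
        y=y0+dy*i/k; A=np.array([[np.cos(y),np.sin(y),0],[np.sin(y),-np.cos(y),0],[0,0,-1]])
        print('call',i,np.round(A.T@d/k*100,2),'turn',round(-dy/k,3))
E
python3 - <<'E'
from h import *
plan2([.4754,-.1583,.235],1.848,3)
E
```

```text
t 4.8667 p [0.5372 0.1104 0.2128] yaw -2.995603161264308 dyaw -1.4395821459152778
call 0 [ 3.34 -8.56 -0.74] turn 0.48
call 1 [-0.99 -9.14 -0.74] turn 0.48
call 2 [-5.1  -7.65 -0.74] turn 0.48
```

Call:
step_arm --targets '[[[0.2, -0.4, -0.7, 0.02, 1], [0.5, -1.3, -1.2, 0.06, 1], [0.9, -2.3, -1.8, 0.12, 1], [1.3, -3.5, -2.2, 0.19, 1], [1.8, -4.8, -2.2, 0.26, 1], [2.3, -6.0, -2.2, 0.33, 1], [2.8, -7.3, -2.2, 0.4, 1], [3.3, -8.6, -2.2, 0.48, 1]]]'

```text
time_s: 5.53
position: [0.5146, 0.0182, 0.2325]
tool_rot: [[-0.943, 0.334, 0.0], [0.334, 0.943, -0.001], [-0.0, -0.001, -1.0]]
wrist_force: [0.5, -0.3, -1.3]
grip_width: 0.0595
finger_force: 38.0
```

Call:
step_arm --targets '[[[-0.12, -1.15, 0, 0.06, 1], [-0.25, -2.3, 0, 0.12, 1], [-0.37, -3.4, 0, 0.18, 1], [-0.5, -4.6, 0, 0.24, 1], [-0.6, -5.7, 0, 0.3, 1], [-0.75, -6.9, 0, 0.36, 1], [-0.87, -8.0, 0, 0.42, 1], [-1.0, -9.1, 0, 0.48, 1]]]'

```text
time_s: 6.2
position: [0.494, -0.071, 0.2325]
tool_rot: [[-0.682, 0.731, 0.0], [0.731, 0.682, -0.001], [-0.001, -0.0, -1.0]]
wrist_force: [-0.1, 0.3, -2.2]
grip_width: 0.0598
finger_force: 38.0
```

Call:
step_arm --targets '[[[-0.8, -1.2, 0, 0.07, 1], [-1.6, -2.4, 0, 0.14, 1], [-2.4, -3.6, 0, 0.21, 1], [-3.2, -4.8, 0, 0.29, 1], [-3.9, -5.9, 0, 0.36, 1], [-4.5, -6.8, 0, 0.42, 1], [-5.0, -7.4, 0, 0.46, 1], [-5.1, -7.6, 0, 0.48, 1]]]'

```text
time_s: 6.87
position: [0.4736, -0.1612, 0.2324]
tool_rot: [[-0.268, 0.963, -0.0], [0.963, 0.268, -0.001], [-0.001, -0.0, -1.0]]
wrist_force: [-0.4, -0.3, -2.6]
grip_width: 0.0596
finger_force: 38.0
```

```bash
python3 - <<'E'
from h import *
plan2([.4754,-.1583,.135],1.848,1)
E
```

```text
t 6.8667 p [ 0.4736 -0.1612  0.2324] yaw 1.8418283365256414 dyaw 0.006171663474358713
call 0 [0.23 0.25 9.74] turn -0.006
```

Call:
step_arm --targets '[[[0.1, 0.1, 0.8, 0, 1], [0.2, 0.2, 2.2, 0, 1], [0.2, 0.2, 3.8, 0, 1], [0.2, 0.2, 5.5, 0, 1], [0.2, 0.2, 7.2, 0, 1], [0.2, 0.2, 8.6, 0, 1], [0.2, 0.2, 9.4, 0, 1], [0.2, 0.2, 9.7, 0, 1]]]'

```text
time_s: 7.53
position: [0.4746, -0.1547, 0.1335]
tool_rot: [[-0.275, 0.961, -0.003], [0.961, 0.275, 0.002], [0.003, -0.002, -1.0]]
wrist_force: [0.4, 0.3, -1.3]
grip_width: 0.0594
finger_force: 38.0
```

Call:
step_arm --targets '[[[0, 0, 0, 0, 1], [0, 0, 0, 0, 1], [0, 0, 0, 0, 1], [0, 0, 0, 0, 1], [0, 0, 0, 0, 1], [0, 0, 0, 0, 1], [0, 0, 0, 0, 1], [0, 0, 0, 0, 1]]]'

```text
time_s: 8.2
position: [0.4757, -0.1561, 0.1354]
tool_rot: [[-0.273, 0.962, 0.0], [0.962, 0.273, -0.0], [-0.0, 0.0, -1.0]]
wrist_force: [-0.3, 0.0, -1.8]
grip_width: 0.0596
finger_force: 38.0
```

```bash
python3 - <<'E'
from h import *
s=observe();im=get_image('wrist')
print(s['position'],s['tool_rot'])
a=-1.2933;R=Ro.from_euler('z',a)
fc=R.apply([[-.06-.046,y,.039] for y in(.036,-.036)]+[[-.12,0,.027],[-.06,.036,.039],[-.06,-.036,.039]])+[.4932,-.2208,0]
print(((proj('wrist',fc,s)-[120,0])*1.5).round(0).tolist())
cv2.imwrite('pics/w3.png',cv2.resize(im[:,120:520],None,fx=1.5,fy=1.5))
for n in('side','top'): cv2.imwrite(f'pics/{n}3.png',get_image(n))
E
```

```text
[ 0.4757 -0.1561  0.1354] [[-0.2735  0.9619  0.0002]
 [ 0.9619  0.2735 -0.0001]
 [-0.0002  0.0002 -1.    ]]
[[372.0, 236.0], [224.0, 236.0], [298.0, 205.0], [368.0, 326.0], [228.0, 326.0]]
```

View pics/w3.png

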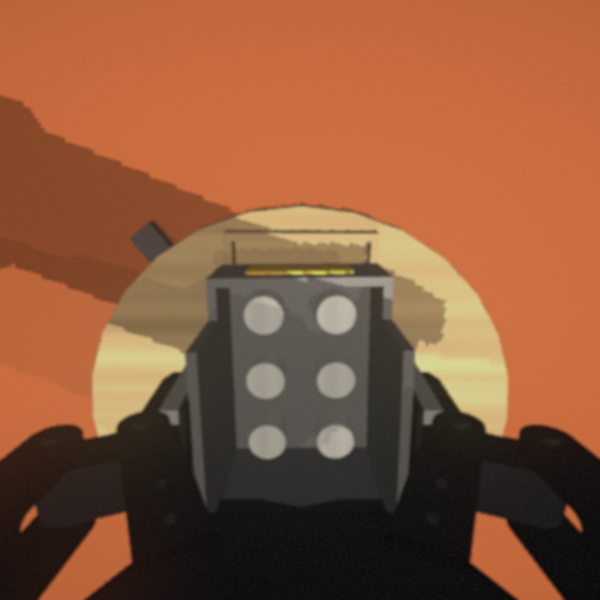

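The wrist view shows the outer pocket fence (dark line at row 232, cols 224–378; side lines at 233 and 370), centred at col ≈301 and parallel to the bin. So lateral offset and yaw are good. Next I'll check the radial offset.

```bash
python3 - <<'E'
from h import *
s=observe()
a=-1.2933;R=Ro.from_euler('z',a)
L=[[-.108,y,z] for z in(.039,.027) for y in(.038,-.038)]+[[-.104,.034,.039],[-.104,-.034,.039],[-.104,.034,.027],[-.104,-.034,.027],[-.12,0,.027]]
for d in(0,.002,.004):
    X=R.apply(np.array(L)-[d,0,0])+[.4932,-.2208,0]
    print(d,((proj('wrist',X,s)-[120,0])*1.5).round(0).tolist())
v=R.inv().apply(np.array(s['position'])-[.4932,-.2208,0]);print('tcp in tt frame',v)
E
```

```text
0 [[377.0, 232.0], [220.0, 232.0], [373.0, 229.0], [224.0, 229.0], [368.0, 241.0], [228.0, 241.0], [365.0, 237.0], [232.0, 237.0], [298.0, 205.0]]
0.002 [[377.0, 228.0], [219.0, 228.0], [373.0, 225.0], [224.0, 225.0], [368.0, 237.0], [228.0, 237.0], [365.0, 233.0], [232.0, 233.0], [298.0, 201.0]]
0.004 [[377.0, 224.0], [219.0, 224.0], [373.0, 221.0], [223.0, 221.0], [369.0, 232.0], [228.0, 232.0], [365.0, 229.0], [232.0, 229.0], [298.0, 197.0]]
tcp in tt frame [-0.067   0.0008  0.1353]
```

Call:
step_arm --targets '[[[-0.2, 0.05, 0.3, 0, 1], [-0.2, 0.05, 1.0, 0, 1], [-0.2, 0.05, 1.8, 0, 1], [-0.2, 0.05, 2.6, 0, 1], [-0.2, 0.05, 3.4, 0, 1], [-0.2, 0.05, 4.2, 0, 1], [-0.2, 0.05, 4.8, 0, 1], [-0.2, 0.05, 5.1, 0, 1]]]'

```text
time_s: 9.02
position: [0.4759, -0.1576, 0.0829]
tool_rot: [[-0.274, 0.962, -0.002], [0.962, 0.274, 0.001], [0.001, -0.002, -1.0]]
wrist_force: [-0.1, 0.7, -0.8]
grip_width: 0.0599
finger_force: 38.0
```

Call:
step_arm --targets '[[[0, 0, 0.1, 0, 1], [0, 0, 0.2, 0, 1], [0, 0, 0.3, 0, 1], [0, 0, 0.4, 0, 1], [0, 0, 0.5, 0, 1], [0, 0, 0.6, 0, 1], [0, 0, 0.7, 0, 1], [0, 0, 0.8, 0, 1]]]'

```text
time_s: 9.68
position: [0.4768, -0.158, 0.0764]
tool_rot: [[-0.274, 0.962, 0.0], [0.962, 0.274, -0.0], [-0.0, 0.0, -1.0]]
wrist_force: [-0.2, -1.2, 4.1]
grip_width: 0.0595
finger_force: 38.5
```

Floor contact shows as +4 N. I'll press slightly to level the bin, then open.

Call:
step_arm --targets '[[[0, 0, 0.05, 0, 1], [0, 0, 0.1, 0, 1], [0, 0, 0.15, 0, 1], [0, 0, 0.15, 0, 1], [0, 0, 0.15, 0, 0.0], [0, 0, 0.15, 0, -0.4], [0, 0, 0.15, 0, -0.7], [0, 0, 0.15, 0, -1]]]'

```text
time_s: 10.35
position: [0.4771, -0.158, 0.075]
tool_rot: [[-0.274, 0.962, 0.001], [0.962, 0.274, -0.0], [-0.001, 0.001, -1.0]]
wrist_force: [0.6, -0.7, -0.6]
grip_width: 0.0816
finger_force: 0.0
```

Call:
step_arm --targets '[[[0, 0, 0, 0, -1], [0, 0, 0, 0, -1], [0, 0, -0.5, 0, -1], [0, 0, -1.5, 0, -1], [0, 0, -3.5, 0, -1], [0, 0, -6.0, 0, -1], [0, 0, -8.5, 0, -1], [0, 0, -11.0, 0, -1]]]'

```text
time_s: 11.02
position: [0.4767, -0.1577, 0.1868]
tool_rot: [[-0.274, 0.962, 0.001], [0.962, 0.274, -0.0], [-0.0, 0.001, -1.0]]
wrist_force: [0.8, 0.1, 0.1]
grip_width: 0.0855
finger_force: 0.0
```

```bash
python3 - <<'E'
from h import *
s=observe();im=get_image('wrist')
print(s['position'],s['grip_width'])
a=-1.2933
L=np.array([[-66,30,6],[-66,-30,6],[-80,30,-24],[-80,-30,-24],[11.5,25,6],[11.5,-25,6]])/1e3
for d,dp in((0,0),(0,-.06)):
  X=place([0,0,0,a,dp],L+[-.02,0,.081])+[.4932,-.2208,0]
  print(((proj('wrist',X,s)-[120,0])*1.5).round(0).tolist())
cv2.imwrite('pics/w4.png',cv2.resize(im[:,120:520],None,fx=1.5,fy=1.5))
E
```

```text
[ 0.4767 -0.1577  0.1868] 0.08548990809453677
[[357.0, 271.0], [237.0, 271.0], [351.0, 235.0], [244.0, 235.0], [342.0, 409.0], [252.0, 408.0]]
[[356.0, 260.0], [239.0, 259.0], [350.0, 228.0], [245.0, 228.0], [343.0, 399.0], [252.0, 399.0]]
```

View pics/w4.png

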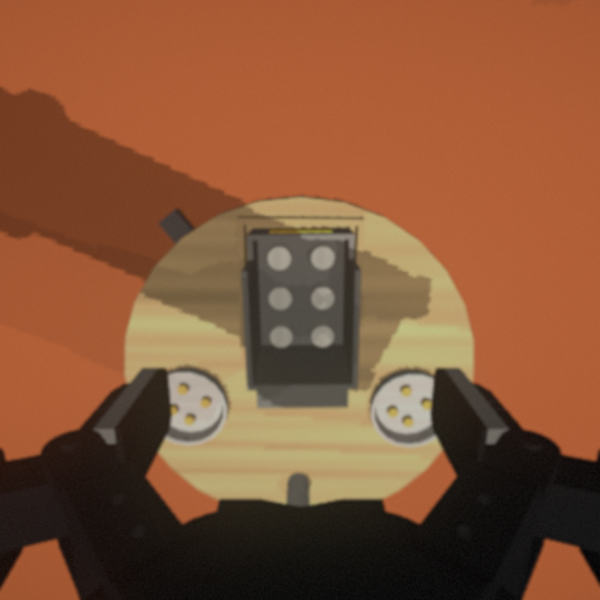

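The bin is seated: lip at row 407, front wall inside the outer fence at row 217, and the peg visible at (298,490). Next I'll go above the peg, lower, and partly close the fingers around it.

Call:
step_arm --targets '[[[-0.5, 0, 0, 0, -1], [-2.0, 0, 0, 0, -1], [-4.5, 0, 0, 0, -1], [-7.5, 0, 0, 0, -1], [-10.5, 0, 0, 0, -1], [-13.0, 0, 0, 0, -1], [-14.5, 0, 0, 0, -1], [-15.0, 0, 0, 0, -1]]]'

```text
time_s: 11.73
position: [0.516, -0.3076, 0.1825]
tool_rot: [[-0.268, 0.964, -0.003], [0.964, 0.268, -0.001], [-0.0, -0.004, -1.0]]
wrist_force: [0.6, 0.1, -0.3]
grip_width: 0.0853
finger_force: 0.0
```

Call:
step_arm --targets '[[[0, 0, 0.5, 0, -1], [0, 0, 1.8, 0, -1], [0, 0, 3.8, 0, -1], [0, 0, 6.0, 0, -1], [0, 0, 8.2, 0, -1], [0, 0, 10.2, 0, -1], [0, 0, 11.6, 0, -0.5], [0, 0, 12.1, 0, 0.0]]]'

```text
time_s: 12.4
position: [0.5152, -0.2992, 0.0603]
tool_rot: [[-0.276, 0.961, -0.006], [0.961, 0.276, 0.004], [0.006, -0.005, -1.0]]
wrist_force: [-0.6, 0.8, -0.9]
grip_width: 0.064
finger_force: 0.0
```

Call:
step_arm --targets '[[[0, 0, 0, 0, 0.2], [0, 0, 0, 0, 0.4], [0, 0, 0, 0, 0.4], [0, 0, 0, 0, 0.4], [0, 0, 0, 0, 0.4], [0, 0, 0, 0, 0.4], [0, 0, 0, 0, 0.4], [0, 0, 0, 0, 0.4]]]' --squeeze 20

```text
time_s: 13.07
position: [0.5178, -0.3023, 0.0641]
tool_rot: [[-0.273, 0.962, 0.0], [0.962, 0.273, -0.0], [-0.0, 0.0, -1.0]]
wrist_force: [-0.6, 0.0, 1.1]
grip_width: 0.0258
finger_force: 0.0
```

```bash
python3 - <<'E'
from h import *
s=observe();c=np.array([.4932,-.2208])
R=np.array(s['tool_rot']);y=np.arctan2(R[1,0],R[0,0]);p=s['position'];phi=y-np.pi
print(p,y,s['qpos'],s['wrist_force'],s['grip_width'])
e=p[:2]-c;print('r',np.hypot(*e),'ang',np.arctan2(e[1],e[0]))
# a per-call arc of D rad, 8 rows, tool axes at call start
for D in(.4,):
  t=np.linspace(0,D,9)[1:]
  A=np.array([[np.cos(y),np.sin(y)],[np.sin(y),-np.cos(y)]])
  d=.085*np.c_[np.cos(phi+t)-np.cos(phi),np.sin(phi+t)-np.sin(phi)]
  print(np.round(np.c_[d@A*100,-t],2).tolist())
E
```

```text
[ 0.5178 -0.3023  0.0641] 1.847755461162299 [ 0.7221  0.6029 -0.3224  1.6013  0.2192  0.9727  0.6058] [-0.6038  0.0298  1.0956] 0.025765046729164708
r 0.08510635291402854 ang -1.2774207340177512
[[0.01, 0.42, -0.05], [0.04, 0.85, -0.1], [0.1, 1.27, -0.15], [0.17, 1.69, -0.2], [0.26, 2.1, -0.25], [0.38, 2.51, -0.3], [0.52, 2.91, -0.35], [0.67, 3.31, -0.4]]
```

Call:
step_arm --targets '[[[0.01, 0.42, 0, -0.05, 0.4], [0.04, 0.85, 0, -0.1, 0.4], [0.1, 1.27, 0, -0.15, 0.4], [0.17, 1.69, 0, -0.2, 0.4], [0.26, 2.1, 0, -0.25, 0.4], [0.38, 2.51, 0, -0.3, 0.4], [0.52, 2.91, 0, -0.35, 0.4], [0.67, 3.31, 0, -0.4, 0.4]]]'

```text
time_s: 13.73
position: [0.5461, -0.2879, 0.0637]
tool_rot: [[-0.627, 0.779, -0.003], [0.779, 0.627, -0.001], [0.001, -0.003, -1.0]]
wrist_force: [-2.3, -0.9, 1.5]
grip_width: 0.0256
finger_force: 1.4
```

Call:
step_arm --targets '[[[0.01, 0.42, 0, -0.05, 0.4], [0.04, 0.85, 0, -0.1, 0.4], [0.1, 1.27, 0, -0.15, 0.4], [0.17, 1.69, 0, -0.2, 0.4], [0.26, 2.1, 0, -0.25, 0.4], [0.38, 2.51, 0, -0.3, 0.4], [0.52, 2.91, 0, -0.35, 0.4], [0.67, 3.31, 0, -0.4, 0.4]]]'

```text
time_s: 14.4
position: [0.5678, -0.2625, 0.0636]
tool_rot: [[-0.881, 0.473, -0.003], [0.473, 0.881, -0.002], [0.002, -0.003, -1.0]]
wrist_force: [-2.6, -1.2, 0.3]
grip_width: 0.0257
finger_force: 1.3
```

Call:
step_arm --targets '[[[0.01, 0.42, 0, -0.05, 0.4], [0.04, 0.85, 0, -0.1, 0.4], [0.1, 1.27, 0, -0.15, 0.4], [0.17, 1.69, 0, -0.2, 0.4], [0.26, 2.1, 0, -0.25, 0.4], [0.38, 2.51, 0, -0.3, 0.4], [0.52, 2.91, 0, -0.35, 0.4], [0.67, 3.31, 0, -0.4, 0.4]]]'

```text
time_s: 15.07
position: [0.578, -0.2308, 0.0636]
tool_rot: [[-0.996, 0.093, -0.002], [0.093, 0.996, -0.003], [0.002, -0.003, -1.0]]
wrist_force: [-1.9, -2.1, 0.4]
grip_width: 0.0257
finger_force: 1.3
```

```bash
cat > st.py <<'E'
from h import *
s=observe();e=np.array(s['position'][:2])-[.4932,-.2208];y=np.arctan2(s['tool_rot'][1][0],s['tool_rot'][0][0])
an=np.arctan2(e[1],e[0]);F=np.array(s['wrist_force'])
print(s['time_s'],'r',np.hypot(*e),'moved',an+1.2933,'yaw moved',(y-1.8478)%(2*np.pi),'F tang',F[:2]@[-np.sin(an),np.cos(an)],F,s['grip_width'],s['finger_force'],s['qpos'])
E
python3 st.py
```

```text
15.0667 r 0.08534587041307276 moved 1.1760314306135677 yaw moved 1.200488854402218 F tang -2.3285817467432874 [-1.9016 -2.1207  0.4226] 0.025705264511883995 1.3434642925858498 [ 0.7378  0.7019 -0.6008  1.5224  0.4371  1.0549  1.5061]
```

Turning smoothly at about 2.3 N. Continuing more slowly towards the stop.

Call:
step_arm --targets '[[[0.01, 0.34, 0, -0.04, 0.4], [0.03, 0.68, 0, -0.08, 0.4], [0.06, 1.02, 0, -0.12, 0.4], [0.11, 1.35, 0, -0.16, 0.4], [0.17, 1.69, 0, -0.2, 0.4], [0.24, 2.02, 0, -0.24, 0.4], [0.33, 2.34, 0, -0.28, 0.4], [0.42, 2.65, 0, -0.32, 0.4]]]'

```text
time_s: 15.73
position: [0.5745, -0.2293, 0.0634]
tool_rot: [[-0.978, -0.208, -0.002], [-0.208, 0.977, -0.036], [0.009, -0.034, -0.999]]
wrist_force: [1.3, -36.7, -5.8]
grip_width: 0.0259
finger_force: 17.9
```

```bash
python3 st.py
```

```text
15.7333 r 0.08176215783683013 moved 1.1889832026539204 yaw moved 1.5033046889655726 F tang -36.342853682202865 [  1.3494 -36.6828  -5.7928] 0.025859216984028256 17.934882044792175 [ 0.76    0.705  -0.6577  1.5458  0.5138  1.0573  1.7411]
```

The peg stalled at about 1.13 rad of disc turn. That agrees with the tab-to-pin angle in the first picture (about 1.1 rad), so the disc is on its stop. I'll back off to relieve the force.

Call:
step_arm --targets '[[[0.04, -0.7, 0, 0.08, 0.4], [0.1, -1.4, 0, 0.16, 0.4], [0.23, -2.0, 0, 0.24, 0.4], [0.4, -2.6, 0, 0.31, 0.4], [0.5, -2.9, 0, 0.35, 0.4], [0.62, -3.2, 0, 0.39, 0.4], [0.62, -3.2, 0, 0.39, 0.4], [0.62, -3.2, 0, 0.39, 0.4]]]'

```text
time_s: 16.4
position: [0.5784, -0.2345, 0.0637]
tool_rot: [[-0.987, 0.163, -0.0], [0.163, 0.987, -0.0], [0.0, -0.0, -1.0]]
wrist_force: [0.6, 1.0, 0.5]
grip_width: 0.0258
finger_force: 0.0
```

```bash
python3 st.py; python3 - <<'E'
from h import *
t=get_image('top');cv2.imwrite('pics/top5.png',t)
cv2.imwrite('pics/tc5.png',cv2.resize(t[180:300,345:485],None,fx=4.5,fy=4.5,interpolation=cv2.INTER_CUBIC))
E
```

```text
16.4 r 0.08629331367669908 moved 1.1341861956084303 yaw moved 1.1304434501111624 F tang 1.126315069068037 [0.5772 1.0481 0.4797] 0.0257881716631845 0.0 [ 0.7348  0.7003 -0.5854  1.5178  0.4228  1.0521  1.4536]
```

Call:
step_arm --targets '[[[0, 0, -0.5, 0, 0.4], [0, 0, -2.0, 0, 0.4], [0, 0, -4.0, 0, 0.4], [0, 0, -6.5, 0, 0.4], [0, 0, -9.0, 0, 0.4], [0, 0, -11.5, 0, 0.4], [0, 0, -13.5, 0, 0.4], [0, 0, -14.5, 0, 0.4]]]'

```text
time_s: 17.12
position: [0.5801, -0.2338, 0.2126]
tool_rot: [[-0.987, 0.162, 0.005], [0.162, 0.987, -0.001], [-0.006, -0.001, -1.0]]
wrist_force: [0.1, 0.1, 0.2]
grip_width: 0.0256
finger_force: 0.0
```

Call:
step_arm --targets '[[[0.5, -1.0, -0.5, 0.03, 0.4], [2.0, -3.0, -1, 0.08, 0.4], [4.0, -5.0, -1, 0.13, 0.4], [6.0, -7.0, -1, 0.18, 0.4], [8.0, -9.0, -1, 0.23, 0.4], [10.5, -11.5, -1, 0.3, 0.4], [13.0, -14.0, -1, 0.37, 0.4], [15.5, -16.5, -1, 0.44, 0.4]]]'

```text
time_s: 17.78
position: [0.3957, -0.3726, 0.2174]
tool_rot: [[-0.82, 0.572, -0.003], [0.572, 0.82, 0.001], [0.003, -0.0, -1.0]]
wrist_force: [0.2, -0.5, -0.3]
grip_width: 0.0257
finger_force: 0.0
```

```bash
python3 - <<'E'
from h import *
plan2([.215,-.5,.22],1.8478+.4,1)
E
```

```text
t 17.7833 p [ 0.3957 -0.3726  0.2174] yaw 2.532854517846035 dyaw -0.28505451784603464
call 0 [  7.54 -20.79  -0.26] turn 0.285
```

Call:
step_arm --targets '[[[1.0, -2.8, 0, 0.04, 0.4], [2.0, -5.6, 0, 0.08, 0.4], [3.0, -8.4, 0, 0.12, 0.4], [4.0, -11.2, 0, 0.16, 0.4], [5.0, -14.0, 0, 0.2, 0.4], [6.2, -17.0, 0, 0.24, 0.4], [7.2, -19.6, 0, 0.28, 0.4], [7.5, -20.5, 0, 0.28, 0.4]]]'

```text
time_s: 18.45
position: [0.2131, -0.5007, 0.2172]
tool_rot: [[-0.626, 0.78, -0.006], [0.78, 0.626, 0.001], [0.004, -0.004, -1.0]]
wrist_force: [-0.9, -0.5, -0.6]
grip_width: 0.0257
finger_force: 0.0
```

```bash
python3 - <<'E'
from h import *
t=get_image('top');s=get_image('side');o=cv2.imread('pics/top0.png');so=cv2.imread('pics/side0.png')
r=lambda im,x,y,w,h,k:cv2.resize(im[y:y+h,x:x+w],(int(w*k),int(h*k)),interpolation=cv2.INTER_CUBIC)
A=np.hstack([r(t,365,185,100,100,4),r(s,325,125,100,100,4)])
B=r(t,150,110,320,80,2.5)[:200]
B=r(t,150,120,320,175,800/320)[:200*2]
B=cv2.resize(t[120:295,150:470],(366,200))
C=cv2.resize(o[120:295,150:470],(366,200))
cv2.imwrite('pics/fin.png',np.vstack([A,np.hstack([B,C,np.zeros((200,68,3),np.uint8)])]))
# predicted pixels (crop units x4) if stop angle = -.16
for a in(-.12,-.16,-.2):
  X=Ro.from_euler('z',a).apply([[0,0,.03],[.085,0,.077]])+[.4932,-.2208,0]
  L=np.array([[-66,30,6],[-66,-30,6],[-80,30,-24],[-80,-30,-24],[11.5,25,6],[11.5,-25,6]])/1e3
  Y=place([0,0,0,a,0],L+[-.02,0,.081])+[.4932,-.2208,0]
  print(a,((proj('top',np.r_[X,Y])-[365,185])*4).round(0).tolist())
X=[[.4932,-.2208,0]]
def k(v): return (proj('top',[[v[0],v[1],.04]])-cp([(515,545)],365,185,6)).ravel()
def k2(v): return (proj('top',[[v[0],v[1],.015]])-cp([(150,553)],365,185,6)).ravel()
for f in(k,k2):
  e=least_squares(f,[.4,-.2]).x-[.4932,-.2208];print(np.hypot(*e),np.arctan2(e[1],e[0]))
E
```

```text
-0.12 [[201.0, 208.0], [218.0, 71.0], [167.0, 327.0], [261.0, 333.0], [158.0, 352.0], [251.0, 358.0], [179.0, 206.0], [256.0, 212.0]]
-0.16 [[201.0, 208.0], [224.0, 71.0], [161.0, 324.0], [256.0, 335.0], [152.0, 349.0], [244.0, 360.0], [178.0, 205.0], [256.0, 213.0]]
-0.2 [[201.0, 208.0], [229.0, 72.0], [156.0, 322.0], [250.0, 336.0], [146.0, 347.0], [238.0, 361.0], [178.0, 203.0], [255.0, 215.0]]
0.13452263374223153 -2.4942241740730253
0.1266789989467087 2.5035752243214633
```

View pics/fin.png

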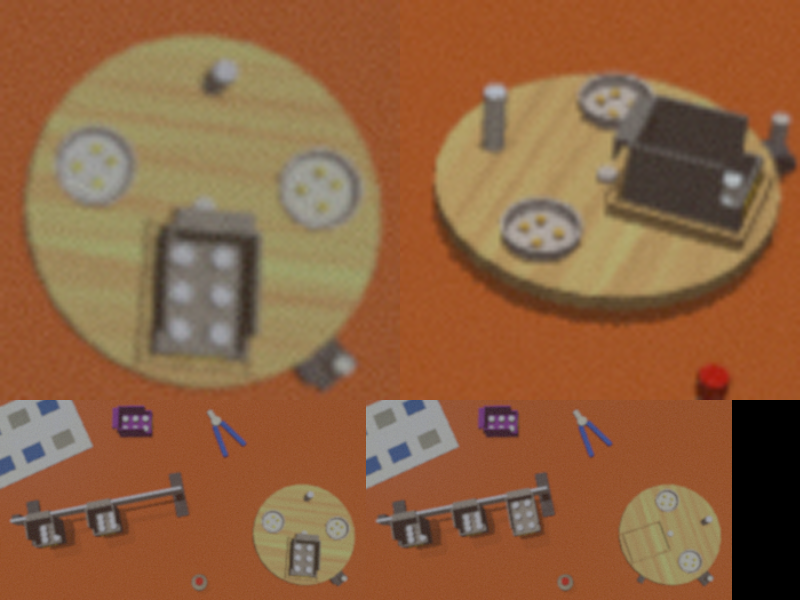

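The last picture shows the bin level in the pocket with its front outwards: lip at (175–255, 213), front at (152,352)–(245,360). The peg at (224,71) matches the stop angle, the tab is at the pin, and the bystanders look unmoved. Handing in.

```bash
python3 -c "
from rig import *
print(sign_off())"
```

```text
the job is handed in; nothing more can be done
None
```

I set the shallow bin in the turntable pocket with its front outwards, turned the table counter-clockwise to its stop, and handed the job in at about 18.5 s; the final picture shows nothing else moved, but the hand-in gave no verdict.

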